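Set the rod-rest leg to length and hold its cam lever shut

TASK

Pull the tackle chest's drawer fully out to its stop. Reach in with the fingers on either side of both the leg and its open orange cam lever, draw the sprung leg out by its red crossbar until the crossbar is level with the yellow marker, pause there with the lever still open, then, keeping the leg there, squeeze the lever fully shut against it. Finish still holding leg and lever, as I will pin them next; do not push the marker or the other things on the table.

Things in the scene. Friction and masses are not known exactly. Their poses are not given: they have to be found in the camera images.
- chest_drawer0 (a joint): drawer travel in m: 0 shut, 0.148 fully out at its stop, along the chest's -x. It slides freely (about 1 N) and stays where it is left. Inside, the floor is 22 mm above the table, the side walls' tops 68 mm above the table, the clear width 238 mm.
- chest_drawer0_handle (a point): middle of the drawer's steel bar handle: round, 11 mm thick, 120 mm long along the chest's y, 35 mm in front of the drawer's front, 52 mm above the table. Moves with the drawer. Its axes are the chest's: -x the way the drawer opens, y the robot's left when the chest is not turned (it may be by 0.2 rad), z up. The fixed wooden chest is 230 x 280 mm, its top 90 mm above the table.
- leg (a joint): extension in m of the rod-rest leg that slides in a black clamp in the drawer: 0 fully in, 0.055 fully out, along the chest's -x. A spring of about 3 N draws it back in whenever it is not held. The leg is an aluminium bar 14 mm wide (chest y), 22 mm tall, its middle 55 mm above the table. Fully in, 46 mm of it is bare between the clamp's front face and the crossbar's back.
- crossbar (a point): centre of the red crossbar under the leg's front end, on the leg's centre line: a round bar 10 mm thick, 100 mm long along the chest's y, 49 mm above the table, white rings at its ends. Moves with the leg. Fingers spread on both sides of leg and lever, behind the crossbar (its chest +x side), can push on its back, 5 mm behind this point, to draw the leg out. Axes as the chest.
- lever (a joint): angle in rad of the orange cam lever: 0 shut (parallel to the leg), up to 0.32 open. It stays where it is left and takes about 2 to 4 N to move near its tip. Its upright pivot is on the clamp, 11.5 mm to the chest's +y side of the leg's centre line and 55 mm behind (chest +x) the crossbar's centre when the leg is fully in.
- lever_tip (a point): free end of the orange lever, mid thickness and height, 63 mm above the table. The lever is 81 mm long from pivot to tip, 7 mm thick, 14 mm tall, and passes just above the crossbar. Shut, its outer face is 15 mm to +y of the leg's centre line and the leg's other face 7 mm to -y: 22 mm to squeeze. Open, its tip is up to 26 mm further to +y. Moves with the lever.
- marker_tip (a point): tip of the yellow marker that rides a short scale beside the leg, on the chest's -y side, 66 mm from the leg's centre line, top 37 mm above the table. It stands at a different length each time, 20 to 40 mm of leg extension; the leg is at length when crossbar has the same chest-x as this point. Axes as the chest.
- plate: white melamine plate, 180 mm across, 18 mm high, with two plastic crank lures on it. Origin: centre of its underside. Bystander.
- tumbler: stainless tea tumbler, 72 mm across, 95 mm tall. Origin: centre of its underside. Bystander.
- case: yellow pocket tackle case, 77 x 112 x 32 mm, lid shut. Origin: centre of its underside. Bystander.
- fish_gripper: steel fish gripper lying down, about 190 mm long along its y, 24 mm high. Origin: under its middle. Bystander.

How it is judged:
By the outcome, as a careful person would: the job done as asked, in the order asked, and still so for the second after the job is handed in, while the arm keeps its last pose, push and grip.
It also fails if it takes over 48 s, if anything falls off the work surface, if the arm or the gripper's body presses on something with over 40 N, if the wrist force passes 120 N, or if a joint passes its speed limit or range.

ROBOT

A 7-joint arm with a two-finger parallel gripper is mounted at the origin on the work surface. World frame = base frame: x ahead of the robot, y to its left, z up, the work surface at z = 0. Lengths are in m, angles in rad, forces in N, time in s.
With the tool pointing down it reaches from about 0.425 to 0.925 m from the base axis. Payload 6.8 kg.
Tool frame: the origin (TCP) lies on the front face of the gripper's body, between the roots of the fingers; the fingertips stand 73 mm ahead of it and the grasp point (between the pads) lies 54 mm ahead of it (env.nose_length is the distance from the TCP to the fingertips, in m); z points along the fingers, y is the line along which they close (so a half turn about z gives the same grasp; the last joint's range is limited). The gripper opens to 85 mm and grips with 20 to 120 N. Pads are 22 mm wide; open, the fingers measure 114 mm over their backs; the gripper's body (76 mm by 85 mm) begins 54 mm behind the grasp point. The pads swing forward as they close: fully open they stand 13 mm farther back than shut.
Start: joints at [1.213, 0.477, 0.022, 1.555, -0.011, 1.109, -0.083], TCP at [0.167, -0.654, 0.304] pointing down, gripper open.
Joint ranges: [-2.96, 2.96], [-0.34, 2.1], [-1.41, 1.46], [0.24, 2.44], [-1.37, 4.51], [0.17, 1.92], [-2.96, 2.96]. Speed limits (rad/s): [2.39, 2.39, 3.14, 3.14, 3.14, 3.14, 3.14].

INTERFACE

Orientations are given as a unit quaternion [w, x, y, z].
In Python, from cell import env, kin, camera, calibration, job gives the robot as it stands. The module is installed in compiled form; this text tells all that it offers. Calls block until the motion is done:
- env.reach(position, orientation): joint-space move of the TCP to a pose.
- env.movel(position, velocity=0.15, rot=None, stop_force=None): straight line of the TCP; rot=None keeps the orientation; velocity is the mean speed in m/s. With stop_force (N) it stops when the force on the tool has changed by that much, and returns True; else False.
- env.goto_joints(angles): joint-space move.
- env.grip(opening, f_grip=None): finger opening in m; f_grip is the grip in N (None keeps the last); returns when the fingers have stopped.
- env.dwell(seconds).
- kin.inverse_kinematics(position, orientation): joint angles nearest the present ones, or None.
- env.get_state(): the state.
- camera(name): name is "scene" or "top" or "wrist"; returns (picture, depth): 420x560x3 uint8, blue, green, red; 420x560 float32, m along the optical axis (not along the pixel's ray), 0 where there is no reading.
- calibration(name): a dict with "fx", "fy", "cx", "cy" (pixels), "rvec" (rotation vector, rad) and "tvec" (3), from world to camera coordinates, as OpenCV has them. Camera axes: x right, y down, z forward; pixel columns grow to the right and rows downward; lengths in m; the calibration is good to about 2 mm. A picture is of the moment at which its call begins: read the wrist's pose just before it. calibration takes no time and is no camera call; for the wrist camera it gives the pose at the moment of the call.
A pose or a line that the arm cannot do raises env.PlanningError and nothing moves.
- job.job_done(): hands the job in; it is judged then, once.
The state is a dict: "time": time; "qpos": joint angles; "joint_velocities": joint speeds; "joint_torque": joint torques, N m; "tcp_pos": TCP position; "orientation": TCP orientation; "force": force on the tool from outside, world axes, zero at the start; "torque": the same for the moment, N m; "opening": finger opening in m; "gripper_force": force on a finger pad.
Only numpy, scipy, OpenCV 4.12 (cv2) and the standard library are available. Lean on these libraries where they do the work, as an engineer would, in place of code of your own. Each camera call takes 0.05 s, during which the arm holds its last target. There are 200 camera calls.

## Working session

There is one attempt and no reset: what is moved stays moved. The work goes in short steps, each a Python script; the robot and the scene stay as the last script left them, time stands still between calls to the robot, and variables do not carry over. Pictures are saved under pics/ and viewed, at most 10 in all, crops included, and the job is handed in when it is done.

```bash
mkdir -p pics; cat > h.py <<'E'
import numpy as np, cv2
from cell import env, kin, camera, calibration, job
def cal(n):
    c=calibration(n); R=cv2.Rodrigues(np.array(c["rvec"],float))[0]; return c,R,np.array(c["tvec"],float).ravel()
def pt(c,R,t,u,v,d):
    p=np.array([(u-c["cx"])/c["fx"]*d,(v-c["cy"])/c["fy"]*d,d]); return R.T@(p-t)
def cloud(n):
    C=cal(n); im,d=camera(n); c,R,t=C
    v,u=np.mgrid[:d.shape[0],:d.shape[1]]
    P=np.stack([(u-c["cx"])/c["fx"]*d,(v-c["cy"])/c["fy"]*d,d],-1)
    return im,d,(P-t)@R,C
def ray(C,u,v,z):
    c,R,t=C; o=-R.T@t; r=R.T@np.array([(u-c["cx"])/c["fx"],(v-c["cy"])/c["fy"],1.]); return o+r*(z-o[2])/r[2]
E
python3 - <<'E'
from h import *
for n in("scene","top"):
    im,d,P,C=cloud(n); cv2.imwrite(f"pics/{n}0.png",im); np.savez(f"{n}0.npz",im=im,d=d,P=P)
    print(n,C[0])
s=env.get_state();print(s["time"],s["tcp_pos"],s["orientation"],s["opening"],s["force"])
E
```

```text
scene {'fx': 408.3263425631511, 'fy': 408.3263425631511, 'cx': 278.1695571684031, 'cy': 202.94399898535906, 'rvec': array([ 1.51670509,  1.92768248, -0.90297501]), 'tvec': array([ 0.11198865, -0.29910174,  1.62276606])}
top {'fx': 383.70544758893493, 'fy': 383.70544758893493, 'cx': 271.633163782349, 'cy': 208.6828677863101, 'rvec': array([ 2.13603589, -2.10422552,  0.19433091]), 'tvec': array([1.18824664e-04, 5.69746982e-01, 1.03163673e+00])}
0.1 [ 0.16675418 -0.65367908  0.30304142] [-7.73713879e-04  9.92209899e-01  1.24574840e-01 -1.64865210e-04] 0.08594540398870822 [1.20353991 0.22315223 0.00702416]
```

View pics/scene0.png

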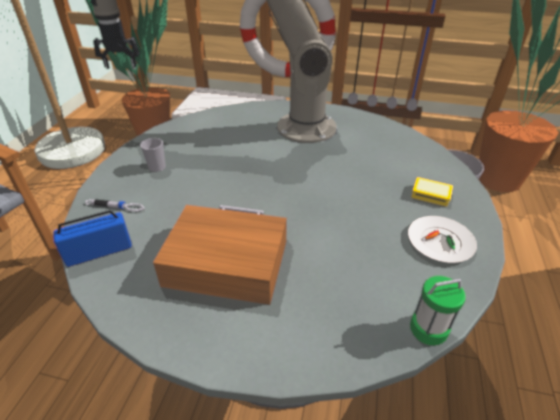

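View pics/top0.png

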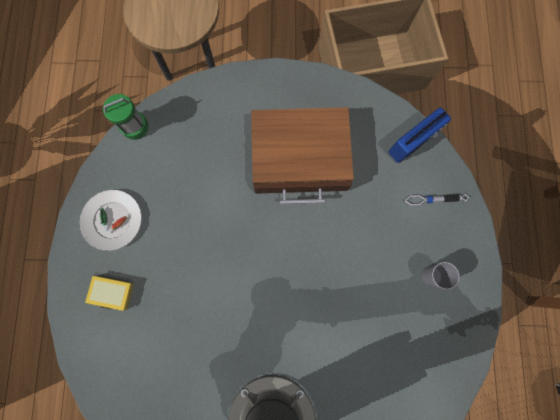

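Scene: a wooden chest with its handle facing the robot; bystanders are clear of the drawer's path. In the top view the chest's top face has corners near (251,110) to (352,183), and the handle is at about (302,201). Next I'll measure the chest frame and handle.

```bash
python3 - <<'E'
from h import *
z=np.load("top0.npz");P=z["P"];im=z["im"]
C=cal("top")
print("table z",np.median(P[230:250,180:220,2]))
m=(abs(P[...,2]-.09)<.012)
m[:90]=0;m[200:]=0;m[:,:235]=0;m[:,370:]=0
Q=P[m];print("chest top z",np.median(Q[:,2]))
r=cv2.minAreaRect((Q[:,:2]*1000).astype(np.float32));print(r,cv2.boxPoints(r))
h=np.zeros_like(m);h[186:212,270:335]=1
h&=(P[...,2]>.03)&(P[...,2]<.075)
Q=P[h];print(len(Q),Q.mean(0),Q.min(0),Q.max(0))
v,u=np.where(h);print(u.min(),u.max(),v.min(),v.max())
# bright handle pixels
g=im.max(2)>120; b=np.zeros_like(g);b[196:208,270:335]=g[196:208,270:335]
v,u=np.where(b);print(len(u),u.min(),u.max())
rr=cv2.minAreaRect(np.stack([u,v],1).astype(np.float32));print(rr)
bp=np.array([ray(C,*q,.052) for q in cv2.boxPoints(rr)]);print(bp,bp.mean(0))
# scene view of the handle
zs=np.load("scene0.npz");Ps=zs["P"];k=np.zeros(Ps.shape[:2],bool);k[200:220,210:270]=1
k&=(Ps[...,2]>.04)&(Ps[...,2]<.07);Q=Ps[k];print("scene",len(Q),Q.mean(0),Q.min(0),Q.max(0))
E
python3 - <<'E'
import cv2
a=cv2.imread("pics/top0.png")[170:215,240:360];b=cv2.imread("pics/scene0.png")[195:235,200:290]
a=cv2.resize(a,(720,270),interpolation=2);b=cv2.resize(b,(720,320),interpolation=2)
cv2.imwrite("pics/c1.png",cv2.vconcat([a,b]))
E
```

```text
table z -0.0008003821395330498
chest top z 0.0890803256624899
((744.2957153320312, -71.72669982910156), (231.91073608398438, 280.5578308105469), 2.5580708980560303) [[ 622.19495    63.237118]
 [ 634.7168   -217.04114 ]
 [ 866.3965   -206.69052 ]
 [ 853.87463    73.58774 ]]
479 [ 0.61429177 -0.07749144  0.05505957] [ 0.58615287 -0.17059746  0.03000774] [0.63375748 0.01431573 0.07498856]
270 334 186 203
175 280 324
((302.0, 199.5), (7.0, 44.0), 90.0)
[[ 0.6071813  -0.01460824  0.052     ]
 [ 0.60899623 -0.13998243  0.052     ]
 [ 0.58862503 -0.13977584  0.052     ]
 [ 0.58680677 -0.01483858  0.052     ]] [ 0.59790233 -0.07730127  0.052     ]
scene 171 [ 0.59627572 -0.0778817   0.0574668 ] [ 0.58641568 -0.14389348  0.04988508] [ 0.60644067 -0.01413863  0.06197245]
```

View pics/c1.png

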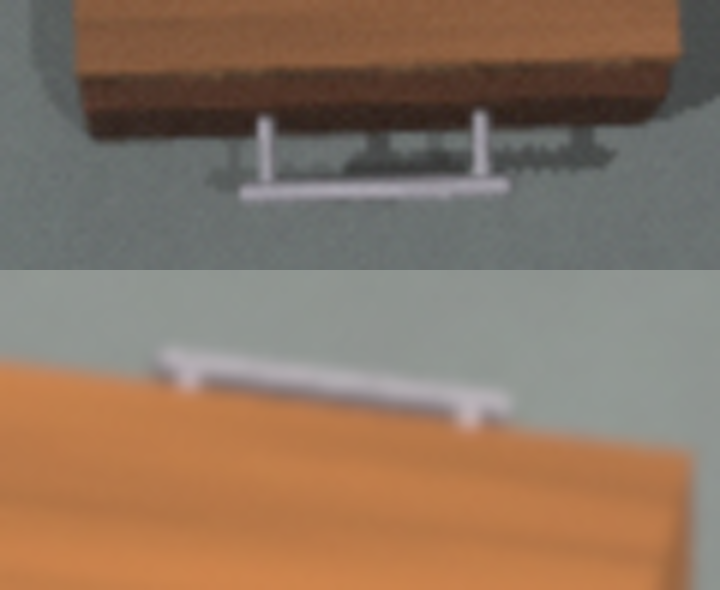

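The chest is turned +0.045 rad and the handle is at about (0.594, -0.078, 0.055). Sizes match (232 x 280 mm, top at 89 mm). The crop confirms the bar is flush, with its post gaps clear. Next I'll grip the handle and pull.

```bash
cat >> h.py <<'E'
from scipy.spatial.transform import Rotation as Ro
YAW=0.0447
ex=np.array([np.cos(YAW),np.sin(YAW),0]);ey=np.array([-np.sin(YAW),np.cos(YAW),0])
def quat(yt):
    z=np.array([0,0,-1.]);x=np.cross(yt,z);q=Ro.from_matrix(np.stack([x,yt,z],1)).as_quat();return q[[3,0,1,2]]
def st(*ks):
    s=env.get_state()
    print(round(s["time"],2),*[np.round(s[k],4) for k in ("tcp_pos","force","opening","gripper_force")]);return s
E
python3 - <<'E'
from h import *
H=np.array([.594,-.078,.112])
c=[(quat(s*ex),kin.inverse_kinematics(H+[0,0,.08],quat(s*ex))) for s in(1,-1)]
q0=np.array(env.get_state()["qpos"])
for q,j in c: print(np.round(j,2) if j is not None else None)
c=[x for x in c if x[1] is not None]
q=min(c,key=lambda x:abs(x[1]-q0).max())[0]
env.grip(.026,f_grip=25)
env.reach(H+[0,0,.06],q);st()
print(env.movel(H,.12,stop_force=8));st()
env.grip(0.005,f_grip=25);st()
E
```

```text
[ 0.46  0.55 -0.58  1.81  0.37  0.9  -0.24]
[-0.77  0.91  1.27  1.89 -0.98  1.14 -2.21]
3.28 [ 0.594  -0.0795  0.172 ] [-0.1527  0.895  -0.3392] 0.026 0.0
False
3.93 [ 0.5943 -0.0779  0.1122] [ 0.2182  0.0018 -0.1494] 0.026 0.0
4.21 [ 0.5947 -0.078   0.113 ] [0.7716 0.5124 2.5208] 0.0102 25.5349
```

```bash
python3 - <<'E'
from h import *
p=np.array(env.get_state()["tcp_pos"])
print(env.movel(p-ex*.145,.1));st()
print(env.movel(p-ex*.158,.04,stop_force=12));s=st()
print("travel",(p-s["tcp_pos"])@ex)
env.grip(.026); p=np.array(env.get_state()["tcp_pos"])
env.movel(p+[0,0,.12],.2);s=st()
for n in("top","scene","wrist"):
    im,d,P,C=cloud(n); cv2.imwrite(f"pics/{n}1.png",im); np.savez(f"{n}1.npz",im=im,d=d,P=P,K=np.array([C[0][k] for k in("fx","fy","cx","cy")]),R=C[1],t=C[2])
a=cv2.resize(cv2.imread("pics/top1.png")[100:240,230:370],(400,400))
b=cv2.resize(cv2.imread("pics/scene1.png")[150:290,170:310],(400,400))
cv2.imwrite("pics/c2.png",cv2.hconcat([a,b]))
E
```

```text
False
5.8 [ 0.45   -0.0844  0.1129] [-2.2314  1.3597  3.7187] 0.01 25.7241
True
6.04 [ 0.4471 -0.0845  0.113 ] [1.6737 0.2035 0.0707] 0.0094 25.9486
travel 0.14779342196040526
7.09 [ 0.446  -0.0844  0.232 ] [ 0.1868  0.0074 -0.9495] 0.0262 0.0
```

View pics/wrist1.png

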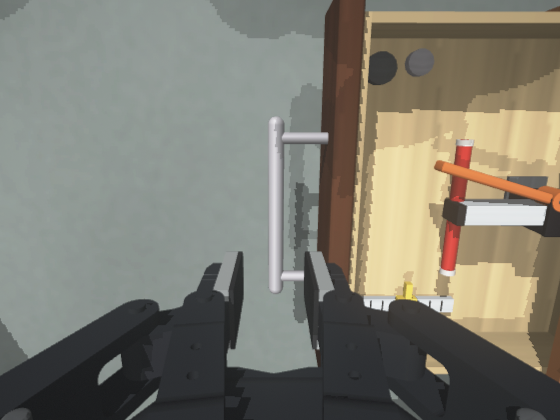

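View pics/c2.png

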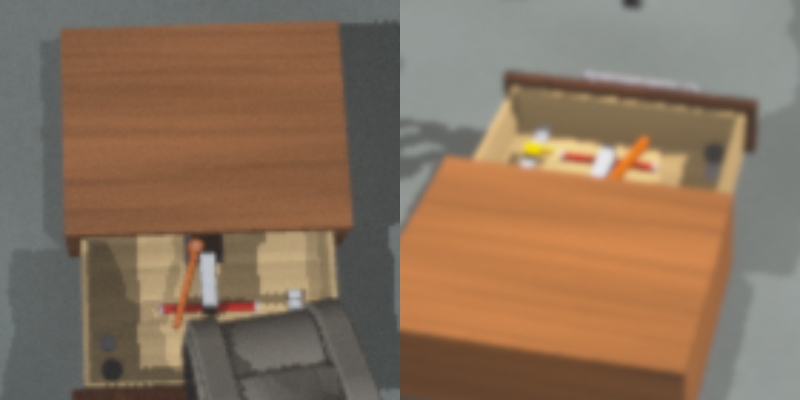

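The wrist view shows the open drawer: crossbar from about (465,142) to (448,272), orange lever tip at (440,165) and pivot at (558,200), yellow marker at (408,290), leg (465-545,212). The drawer travelled 0.1478, so it's at its stop. Now I'll compute positions and re-measure from a second wrist pose above the leg.

```bash
cat >> h.py <<'E'
def masks(im):
    hsv=cv2.cvtColor(im,cv2.COLOR_BGR2HSV);H,S,V=cv2.split(hsv)
    return dict(red=((H<5)|(H>173))&(S>190)&(V>70),orange=(H>=7)&(H<=16)&(S>200)&(V>120),yellow=(H>=22)&(H<=32)&(S>190)&(V>120))
def big(m):
    n,l,s,c=cv2.connectedComponentsWithStats(m.astype(np.uint8));return l==1+np.argmax(s[1:,4]) if n>1 else m
def loc(im,P,C,roi=None):
    o={}
    for k,m in masks(im).items():
        if roi is not None: m=m&roi
        g=(P[...,2]>.02)&(P[...,2]<.085)
        m=m&g
        m=(m if k=="red" else big(m))
        v,u=np.where(m)
        if len(u)<5: print(k,"none");continue
        Q=P[m]; hz={"red":.052,"orange":.070,"yellow":.037}[k]
        W=np.array([ray(C,a,b,hz) for a,b in zip(u,v)])
        E=np.stack([W@ex,W@ey],1); D=np.stack([Q@ex,Q@ey],1)
        print(k,len(u),"px",u.min(),u.max(),v.min(),v.max(),"z med/max",np.round([np.median(Q[:,2]),np.percentile(Q[:,2],95)],4))
        print("   ray chest xy min",E.min(0).round(4),"max",E.max(0).round(4),"med",np.median(E,0).round(4),"| depth med",np.median(D,0).round(4),"min",D.min(0).round(4),"max",D.max(0).round(4))
        o[k]=E
    return o
E
python3 - <<'E'
from h import *
z=np.load("wrist1.npz");C=(dict(zip(("fx","fy","cx","cy"),z["K"])),z["R"],z["t"])
roi=np.zeros(z["d"].shape,bool);roi[100:340,365:]=1
loc(z["im"],z["P"],C,roi)
# hover above the leg region, closing along chest y
p=ex*.50+ey*-.10
g=np.array([0.50,-.09,.28])
q0=np.array(env.get_state()["qpos"]);c=[]
for s in(1,-1):
    j=kin.inverse_kinematics(g,quat(s*ey));print(s,None if j is None else np.round(j,2))
    if j is not None:c.append((abs(j-q0).max(),s))
s=min(c)[1];env.reach(g,quat(s*ey));st()
im,d,P,C=cloud("wrist");cv2.imwrite("pics/wrist2.png",im);np.savez("wrist2.npz",im=im,d=d,P=P,K=np.array([C[0][k] for k in("fx","fy","cx","cy")]),R=C[1],t=C[2])
loc(im,P,C)
E
```

```text
red none
orange none
yellow none
1 [ 0.86  0.39 -0.99  1.93  0.38  1.03  1.33]
-1 [ 0.4   0.26 -0.4   1.95  0.12  0.95 -1.59]
8.55 [ 0.4997 -0.09    0.2796] [-0.3924 -0.5278  0.2426] 0.026 0.0
red none
orange none
yellow none
```

View pics/wrist2.png

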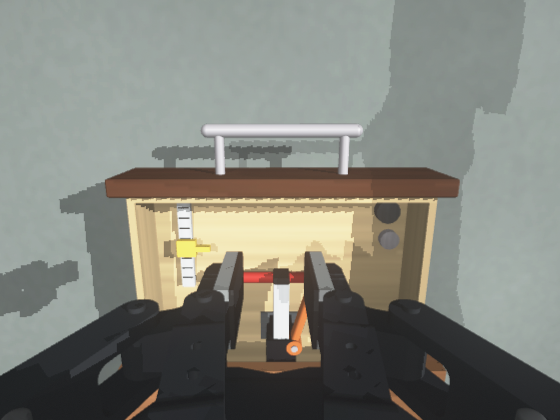

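The second wrist view, looking back toward the robot, shows the marker pointer at (200,248), the crossbar near row 277, the leg front at (281,275), and the lever pivot at (294,348). The masks came back empty, so I'll debug that offline.

```bash
python3 - <<'E'
from h import *
for f,pts in(("wrist1",[(458,200),(490,180),(408,295),(500,214),(456,212),(390,180)]),("wrist2",[(258,277),(303,315),(188,248),(281,310),(281,275),(205,249)])):
    z=np.load(f+".npz");hs=cv2.cvtColor(z["im"],cv2.COLOR_BGR2HSV)
    for u,v in pts: print(f,u,v,hs[v,u],z["d"][v,u],z["P"][v,u].round(4))
E
```

```text
wrist1 458 200 [  2 170 190] 0.25415117 [ 0.576  -0.0723  0.0549]
wrist1 490 180 [ 12 166 227] 0.23480128 [ 0.5861 -0.0547  0.0703]
wrist1 408 295 [ 27 141 242] 0.2924636 [ 0.5588 -0.1566  0.0376]
wrist1 500 214 [105   4 232] 0.24415252 [ 0.5996 -0.0781  0.0671]
wrist1 456 212 [15 60 68] 0.24639454 [ 0.5709 -0.0787  0.0646]
wrist1 390 180 [ 23  72 237] 0.28249404 [ 0.5368 -0.0655  0.0232]
wrist2 258 277 [  2 164 241] 0.32233673 [ 0.5766 -0.1007  0.0546]
wrist2 303 315 [ 12 164 238] 0.31403792 [ 0.6032 -0.0599  0.0709]
wrist2 188 248 [ 29 128 246] 0.33189112 [ 0.5579 -0.1665  0.0389]
wrist2 281 310 [105   2 243] 0.31691995 [ 0.6013 -0.0791  0.0672]
wrist2 281 275 [14 68 75] 0.31464672 [ 0.5706 -0.0805  0.0612]
wrist2 205 249 [ 29 128 246] 0.3350496 [ 0.5593 -0.1514  0.0362]
```

Only the saturation thresholds were too high; heights agree with the text to about 1 mm. I'll re-run with looser masks.

```bash
sed -i 's/S>190)&(V>70)/S>130)\&(V>70)/; s/S>200)&(V>120)/S>130)\&(V>100)/; s/S>190)&(V>120)/S>110)\&(V>120)/' h.py
python3 - <<'E'
from h import *
for f in("wrist1","wrist2"):
    z=np.load(f+".npz");C=(dict(zip(("fx","fy","cx","cy"),z["K"])),z["R"],z["t"])
    roi=(z["P"][...,0]>.5)&(abs(z["P"][...,1]+.08)<.12); print(f)
    loc(z["im"],z["P"],C,roi)
    h=cv2.cvtColor(z["im"],cv2.COLOR_BGR2HSV)
    # aluminium leg top: bright, grey, z~.066
    m=big((h[...,1]<25)&(h[...,2]>150)&(abs(z["P"][...,2]-.066)<.005)&roi);Q=z["P"][m]
    print("leg",len(Q),"z",np.median(Q[:,2]),"y med",np.median(Q@ey),"y rng",np.percentile(Q@ey,[2,98]),"x rng",(Q@ex).min(),(Q@ex).max())
    a=np.polyfit(Q@ex,Q@ey,1);print(" leg slope vs chest",a[0])
    # marker pointer tip: yellow extreme in +y
    m=masks(z["im"])["yellow"]&roi&(abs(z["P"][...,2]-.037)<.006);Q=z["P"][m];y=Q@ey
    t=Q[y>y.max()-.008];print("pointer x rng",(t@ex).min(),(t@ex).max(),"mean",(t@ex).mean(),"tip y",y.max())
    m=masks(z["im"])["red"]&roi;Q=z["P"][m];Q=Q[Q[:,2]>.05];a=np.polyfit(Q@ey,Q@ex,1);print(" bar slope",a[0], "x of top", np.median(Q[Q[:,2]>.0525]@ex))
E
```

```text
wrist1
red 1186 px 441 471 146 270 z med/max [0.0535 0.0551]
   ray chest xy min [ 0.5676 -0.1529] max [ 0.5777 -0.0606] med [ 0.5728 -0.1181] | depth med [ 0.5718 -0.1177] min [ 0.568  -0.1521] max [ 0.5773 -0.0606]
orange 1520 px 434 559 161 211 z med/max [0.0702 0.0722]
   ray chest xy min [ 0.5457 -0.1019] max [ 0.6327 -0.0685] med [ 0.5928 -0.0842] | depth med [ 0.5925 -0.084 ] min [ 0.5503 -0.1014] max [ 0.6319 -0.0692]
yellow 205 px 396 416 281 300 z med/max [0.0364 0.0383]
   ray chest xy min [ 0.5418 -0.1863] max [ 0.5585 -0.1693] med [ 0.5504 -0.18  ] | depth med [ 0.5505 -0.18  ] min [ 0.5434 -0.1874] max [ 0.5586 -0.1715]
leg 1617 z 0.06643768162282998 y med -0.10508160883997779 y rng [-0.11211183 -0.09888407] x rng 0.5719688005733278 0.6274838021316216
 leg slope vs chest -0.010116876217675937
pointer x rng 0.5487475641518297 0.5545393810155587 mean 0.5511172081064494 tip y -0.1714940981768215
 bar slope 0.001688298894739459 x of top 0.5728873606030266
wrist2
red 429 px 244 303 272 282 z med/max [0.0535 0.055 ]
   ray chest xy min [ 0.5679 -0.1393] max [ 0.5777 -0.0858] 
[... 156 characters left out ...]
ay chest xy min [ 0.583  -0.1013] max [ 0.6411 -0.084 ] med [ 0.6154 -0.0908] | depth med [ 0.6159 -0.0908] min [ 0.5881 -0.1015] max [ 0.6763 -0.084 ]
yellow 471 px 176 210 239 257 z med/max [0.0372 0.0385]
   ray chest xy min [ 0.5418 -0.2031] max [ 0.5596 -0.1712] med [ 0.5506 -0.191 ] | depth med [ 0.5504 -0.1909] min [ 0.5429 -0.2075] max [ 0.5634 -0.1717]
leg 814 z 0.06645498913690652 y med -0.10590473451286116 y rng [-0.11210227 -0.09958426] x rng 0.5720658933812836 0.6263637424647731
 leg slope vs chest 0.0017869555098902448
pointer x rng 0.5483814664533626 0.5537477484627633 mean 0.5508099555578716 tip y -0.17173041688581048
 bar slope 0.04241878918565343 x of top 0.5725005113980761
```

Chest coordinates: crossbar x=0.5727, leg y=-0.1055, marker tip x≈0.551 at 66 mm to the side (matches the text), so the extension needed is about 22 mm. Lever angle is about 0.28. The two views agree. I'll straddle the leg with an offset of +4 mm.

```bash
python3 - <<'E'
from h import *
C=cal("wrist");o=-C[1].T@C[2];s=st();print("cam rel chest",(o-s["tcp_pos"])@ex,o[2]-s["tcp_pos"][2])
q=quat(-ey)
env.grip(.074,f_grip=30)
def T(x,z,y=-.1015): return ex*x+ey*y+np.array([0,0,z])
env.movel(T(.5935,.19),.2);st()
print(env.movel(T(.5935,.100),.1,stop_force=5));s=st()
print("chest",s["tcp_pos"]@ex,s["tcp_pos"]@ey)
im,d,P,C=cloud("wrist");cv2.imwrite("pics/wrist3.png",im)
E
```

```text
8.6 [ 0.4997 -0.0899  0.2796] [0.7543 0.6461 1.1109] 0.026 0.0
cam rel chest -0.06565685376585206 0.0706577378013643
9.94 [ 0.5971 -0.0748  0.1905] [-0.1111 -0.1806  0.6235] 0.074 0.0
False
10.99 [ 0.598  -0.0747  0.1006] [ 0.3006 -0.2243  0.2498] 0.0739 0.0
chest 0.5940184639968125 -0.10136110059368456
```

View pics/wrist3.png

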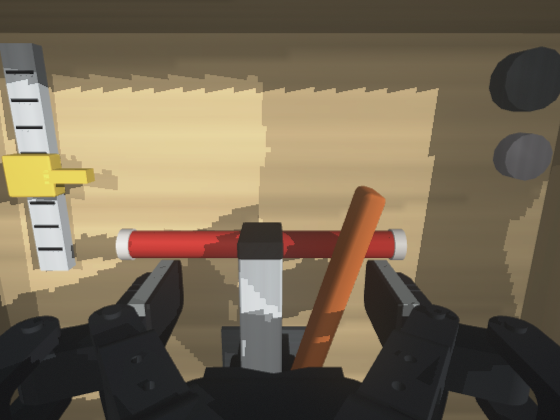

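The view shows both fingers straddling the leg and open lever behind the crossbar (row 244, ends at 124 and 400); the marker pointer is at (92,176). Now I'll draw the leg partway and measure the crossbar against the marker.

```bash
cat >> h.py <<'E'
def T(x,z,y=-.1015): return ex*x+ey*y+np.array([0,0,z])
def level(save=None):
    im,d,P,C=cloud("wrist")
    if save: cv2.imwrite(save,im)
    M=masks(im);X=P@ex;Y=P@ey;Z=P[...,2]
    r=big(M["red"]&(Y<-.118)&(Z>.035)&(Z<.062)&(X>.5));v,u=np.where(r)
    W=np.array([ray(C,a,b,.0525) for a,b in zip(u,v)]);wx,wy=W@ex,W@ey
    s=[];
    for y in np.arange(-.152,-.12,.002):
        k=abs(wy-y)<.001
        if k.sum()>3:s.append((wx[k].min()+wx[k].max())/2)
    y=big(M["yellow"]&(Y>-.23)&(Y<-.16)&(X>.5));v,u=np.where(y)
    V=np.array([ray(C,a,b,.037) for a,b in zip(u,v)]);vx,vy=V@ex,V@ey
    k=vy>vy.max()-.008
    bar=np.median(s);mk=(vx[k].min()+vx[k].max())/2
    print("bar x",bar.round(4),"depth top",np.median(X[r&(Z>.053)]).round(4),"marker",mk.round(4),"tip y",vy.max().round(4),"bar-marker mm",((bar-mk)*1000).round(2));return bar-mk
E
python3 - <<'E'
from h import *
level()
env.movel(T(.5875,.100),.05);st()
env.movel(T(.572,.100),.04);s=st();print(s["tcp_pos"]@ex)
level("pics/wrist4.png")
E
```

```text
bar x 0.573 depth top 0.5732 marker 0.5514 tip y -0.1693 bar-marker mm 21.63
11.36 [ 0.5919 -0.0751  0.1007] [1.8185 0.005  1.2136] 0.074 1.0984
11.89 [ 0.5756 -0.0759  0.1   ] [2.5945 0.0586 2.201 ] 0.0742 1.1736
0.5716388613111265
bar x 0.5548 depth top 0.5552 marker 0.5511 tip y -0.1693 bar-marker mm 3.78
```

View pics/wrist4.png

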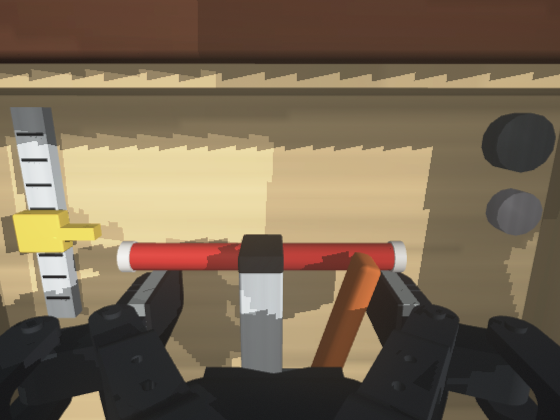

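The crossbar (row 257) is following; the marker pointer is at row 232, 3.8 mm to go. The lever's still open but close to the right finger, so I'll check the lever angle before and after the last bit of travel.

```bash
cat >> h.py <<'E'
def lever():
    im,d,P,C=cloud("wrist");m=big(masks(im)["orange"]&(P[...,2]>.064)&(P[...,2]<.08))
    v,u=np.where(m);W=np.array([ray(C,a,b,.070) for a,b in zip(u,v)]);x=W@ex;y=W@ey
    xs=[];c=[];o=[]
    for a in np.arange(x.min()+.006,x.max(),.002):
        k=abs(x-a)<.001
        if k.sum()>4: xs.append(a);c.append(y[k].mean());o.append(y[k].max())
    f=np.polyfit(xs,c,1);print("lever angle",round(-np.arctan(f[0]),3),"tip x",x.min().round(4),"outer y-leg max mm",((max(o)+.1055)*1e3).round(1))
E
python3 - <<'E'
from h import *
lever()
s=env.get_state();x=s["tcp_pos"]@ex
env.movel(T(.5682,.100,-.1005),.03);s=st();print(s["tcp_pos"]@ex,s["tcp_pos"]@ey)
e=level();lever()
E
```

```text
lever angle 0.28 tip x 0.548 outer y-leg max mm 35.9
12.28 [ 0.5718 -0.0754  0.0998] [ 2.3909 -1.8913  0.4755] 0.0741 1.2013
0.5678133304148985 -0.10092069844763844
bar x 0.551 depth top 0.5513 marker 0.5509 tip y -0.1693 bar-marker mm 0.15
lever angle 0.279 tip x 0.5479 outer y-leg max mm 35.8
```

Level to 0.15 mm with the lever still open at 0.279. Now I'll pause, then squeeze in stages.

```bash
python3 - <<'E'
from h import *
env.dwell(2.0); e=level();lever()
for g in(.055,.040,.030):
    env.grip(g,f_grip=40);st();level()
env.grip(.012,f_grip=40);st()
env.dwell(.5);s=st();print(s["tcp_pos"]@ex,s["tcp_pos"]@ey);level("pics/wrist5.png");lever()
E
```

```text
bar x 0.5513 depth top 0.5517 marker 0.5509 tip y -0.1693 bar-marker mm 0.37
lever angle 0.282 tip x 0.5479 outer y-leg max mm 35.7
14.8 [ 0.5725 -0.0739  0.1005] [2.2588 3.34   3.5749] 0.0552 2.5624
bar x 0.552 depth top 0.5522 marker 0.551 tip y -0.1692 bar-marker mm 0.98
15.15 [ 0.5724 -0.0743  0.1003] [2.6235 3.767  3.625 ] 0.0402 2.8859
bar x 0.5518 depth top 0.5522 marker 0.551 tip y -0.1693 bar-marker mm 0.78
15.47 [ 0.5722 -0.0748  0.1001] [2.1841 4.0306 2.553 ] 0.0293 2.9327
bar x 0.5515 depth top 0.5519 marker 0.5509 tip y -0.1692 bar-marker mm 0.58
15.76 [ 0.5721 -0.0767  0.1002] [1.2627 0.9192 7.402 ] 0.0199 40.2883
16.26 [ 0.5721 -0.0767  0.1002] [ 1.5983 -0.5581  5.9738] 0.0201 40.2825
0.568101756629299 -0.10218157029396902
bar x 0.5513 depth top 0.5517 marker 0.551 tip y -0.1693 bar-marker mm 0.37
lever angle -0.017 tip x 0.545 outer y-leg max mm 12.8
```

View pics/wrist5.png

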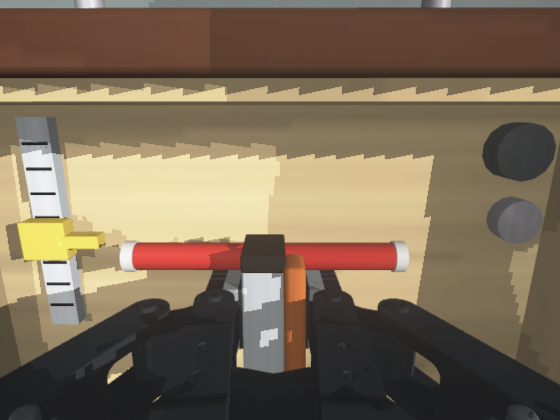

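The view shows the lever shut flush against the leg (orange at 295, parallel to it), both held in the grip. The crossbar is 0.4 mm from the marker, and the drawer and marker haven't moved. I'll hand the job in.

```bash
python3 - <<'E'
from h import *
print(job.job_done())
E
```

```text
the job is handed in; nothing more can be done
None
```

Job handed in after about 16 s of robot time: drawer at its stop (0.148 m), crossbar level with the marker to about 0.4 mm by camera, 2 s pause with the lever open, then lever squeezed shut and leg and lever still held at 40 N; during the squeeze the crossbar read at most 1.0 mm off the marker.

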